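Set the ratchet prop to its fourth click and load the flask

ROBOT

A 6-joint arm with a two-finger parallel gripper is mounted at the origin on the work surface. World frame = base frame: x ahead of the robot, y to its left, z up, the work surface at z = 0. Lengths are in mm, angles in rad, forces in N, time in s.
With the tool pointing down it reaches from about 400 to 825 mm from the base axis. Payload 7 kg.
Tool frame: the origin (TCP) lies at the very end of the fingers, on their centre line; the grasp point (between the pads) lies 19 mm behind it; z points along the fingers, y is the line along which they close (so a half turn about z gives the same grasp; the last joint's range is limited). The gripper opens to 88 mm and grips with 3 to 60 N. Pads are 19 mm wide; open, the fingers measure 130 mm over their backs; the gripper's body (78 mm by 193 mm) begins 47 mm behind the grasp point.
Start: joints at [1.389, 0.359, 0.012, 0, -1.224, -0.288], TCP at [305.582, 601.843, 226.561] pointing down, gripper open.
Joint ranges: [-3.07, 3.07], [-1.43, 2.12], [-1.02, 1.25], [-3.03, 1.67], [-3.05, -0], [-3.03, 3.03]. Speed limits (rad/s): [2.39, 2.39, 3.01, 3.14, 3.14, 3.14].

INTERFACE

Orientations are given as a unit quaternion [x, y, z, w].
In Python, from plant import bot gives the robot as it stands. Calls block until the motion is done:
- bot.move_ptp(position, orientation): joint-space move of the TCP to a pose.
- bot.line_to(position, velocity=150, ori=None): straight line of the TCP; ori=None keeps the orientation; velocity is the mean speed in mm/s.
- bot.move_joints(angles): joint-space move.
- bot.move_gripper(opening, force=None): finger opening in mm; force is the grip in N (None keeps the last); returns when the fingers have stopped.
- bot.pause(seconds).
- bot.solve_ik(position, orientation): joint angles nearest the present ones, or None.
- bot.read_state(): the state.
- bot.camera(name): name is "side" or "top"; returns the picture (384x512x3 uint8, red, green, blue); there is no depth.
- bot.get_calibration(name): a dict with "fx", "fy", "cx", "cy" (pixels), "view" (4x4, takes a point from world to camera coordinates). Camera axes: x right, y up, looking along -z (the intrinsics and any distortion apply to the point x, -y, -z); pixel columns grow to the right and rows downward; lengths in mm; the calibration is good to about 2 mm. A picture is of the moment at which its call begins. get_calibration takes no time and is no camera call.
A pose or a line that the arm cannot do raises bot.Unreachable and nothing moves.
- bot.close_job(): hands the job in, once; it reports no verdict.
The state is a dict: "t": time; "joint_pos": joint angles; "qvel": joint speeds; "tau": joint torques, N m; "tcp_pos": TCP position; "eef_rot": TCP orientation; "contact_force": force on the tool from outside, world axes, zero at the start; "moment": the same for the moment, N m; "width": finger opening in mm.
Only numpy, scipy, OpenCV 4.12 (cv2) and the standard library are available. Lean on these libraries where they do the work, as an engineer would, in place of code of your own. Each camera call takes 0.05 s, during which the arm holds its last target. There are 200 camera calls.

TASK

Lift the plate of the ratchet lab prop until it has clicked exactly four times, let it down without dropping it until the notch rests on the pawl, and push it down with about 15 N to bed it there. Then stand the blue-capped flask upright in the middle of the plate and let go, leaving the other glassware alone.

Things in the scene. Friction and masses are not known exactly. Their poses are not given: they have to be found in the camera images.
- stand: Ratchet lab prop screwed to the bench: blue base 12 mm thick (x -65 to +85, y -65 to +65 mm), upright grey housing (x -19 to +35 mm, y +-20 mm, top 100 mm above the bench, collar 2 mm wider at its top); a toothed steel column 20 x 16 mm rises from it with a plate on top. Origin: on the column's axis at bench height, z up.
- plate_top (a point): Centre of the top face of the aluminium plate with dark rubber inlay on the column: 80 mm along the prop's x, 64 mm along its y, 10 mm thick; axes as the prop's. Starts fully down: top face 116 mm above the bench, underside 6 mm above the housing. Grip it across its 64 mm sides, near the middle, to lift it and push it down.
- column (a joint): Lift of column and plate from the lowest position, m: 0 at the start, upper stop 0.096. They weigh 4 to 6 N and slide with 1.5 N drag; let go, they fall until a notch lands on the pawl. First click anywhere from 9 to 36 mm of lift (pawl height unknown), then one every 12 mm. No release: once past a notch the column cannot go below it, so a fifth click spoils the job.
- housing_top (a point): Top of the housing on the column's axis; the sprung pawl is hidden inside. Over about 7 mm before each click the lifting force climbs by about 5 to 8 N, then falls sharply within 2 mm: the click. Rise 2 mm more to be sure that the pawl is in; it then stops the column on the way down.
- base_front (a point): Middle of the base's front edge, top face. About the load: the pawl rests on a rubber cushion (8 N per mm) and is spoiled by more than 30 N. The bedding push must put over 13 N on it for 0.2 s; the column's 4 to 6 N count in both, so push the plate with 11 to 23 N. Letting the column fall by more than 3 mm is too rough.
- flask: Loose small conical glass flask, 100 mm tall, 54 mm across its foot, with a blue cylindrical screw cap 28 mm across and 24 mm high (from 76 to 100 mm above its foot) to grip it by; 90 g. Origin: centre of its underside, z up.
- amber_bottle: Loose bystander: round amber glass bottle with white cap, 52 mm across, 110 mm tall. Origin: centre of its underside.
- cylinder_a: Loose bystander: glass measuring cylinder with white graduation rings and an orange foot 60 mm across, tube 26 mm across, 150 mm tall. Origin: centre of its underside.
- cylinder_b: Loose bystander: a second measuring cylinder like cylinder_a, on the robot's right of the prop. Origin: centre of its underside.
Mind the look-alikes: they are no part of the job. Leave any red look-alike of the flask alone.

How it is judged (in metres and radians):
On the way, in this order (a step that is already met when the one before it is completed fails the run):
1. the column is pushed down on the pawl at its fourth notch: more than 13 N on the pawl for 0.2 s, column weight included (contact force between pawl_nose and tooth4 above 13 N), for 0.2 s.
2. the flask stands on the plate (horizontal distance between flask and plate_top below 0.015 m and z of flask in the frame of plate_top below 0.005 m and angle between flask's own z axis and vertical below 0.12 rad), for 0.1 s.
At the end, for the whole second after the job is handed in: The column rests with its fourth notch on the pawl, and the flask stands upright (within 7 degrees) and still on the plate, its foot within 15 mm of the plate's centre, released (all of step 2 and contact force between pawl_nose and tooth4 above 1.5 N and z of flask in the frame of plate_top above -0.004 m and linear speed of flask below 0.02 m/s); the robot touches nothing.
It fails at once if more than 30 N on the pawl (contact force between pawl_nose and tooth1 above 30 N or contact force between pawl_nose and tooth2 above 30 N or contact force between pawl_nose and tooth3 above 30 N or contact force between pawl_nose and tooth4 above 30 N).
It fails at once if the column is dropped (faster than 0.2 m/s downwards, a fall of about 3 mm) (velocity of joint column below -0.2 m/s).
It fails at once if a bystander is moved by more than 20 mm or tipped (distance of any of amber_bottle, cylinder_a, cylinder_b from where it was at the start of the episode above 0.02 m or angle between any of amber_bottle, cylinder_a, cylinder_b's own z axis and vertical above 0.3 rad).
It also fails if it takes over 72 s, if anything falls off the work surface, if the arm or the gripper's body presses on something with over 40 N, if the wrist force passes 120 N, or if a joint passes its speed limit or range.

## Working session

There is one attempt and no reset: what is moved stays moved. The work goes in short steps, each a Python script; the robot and the scene stay as the last script left them, time stands still between calls to the robot, and variables do not carry over. Pictures are saved under pics/ and viewed, on a budget of 10 in all, crops included, one or two more only if the job needs it, and the job is handed in when it is done.

```bash
ls; mkdir -p pics; python3 - <<'E'
from plant import bot
import cv2,numpy as np
for n in("side","top"):
    im=bot.camera(n); cv2.imwrite(f"pics/{n}0.png",cv2.resize(im[:,:,::-1],(800,600),interpolation=cv2.INTER_CUBIC))
    np.save(f"pics/{n}0.npy",im)
    c=bot.get_calibration(n); print(n,{k:(np.round(v,4).tolist()) for k,v in c.items()})
s=bot.read_state();print(s)
E
```

```text
pics
side {'fx': 396.9778, 'fy': 396.9778, 'cx': 256.8404, 'cy': 197.608, 'view': [[-0.9929, -0.1178, -0.0168, 524.8739], [0.0628, -0.639, 0.7666, -114.217], [-0.1011, 0.7601, 0.6419, -882.0883], [0.0, 0.0, 0.0, 1.0]]}
top {'fx': 430.1841, 'fy': 430.1841, 'cx': 253.2464, 'cy': 196.7509, 'view': [[0.0243, -0.9997, 0.0056, -35.4034], [0.9984, 0.0246, 0.0511, -522.8402], [-0.0513, 0.0043, 0.9987, -1223.1608], [0.0, 0.0, 0.0, 1.0]]}
{'t': 0.1, 'joint_pos': array([ 1.38909738e+00,  3.59307263e-01,  1.11328712e-02, -3.11177142e-04,
       -1.22410850e+00, -2.88099473e-01]), 'qvel': array([ 1.16085389e-03, -3.81888544e-03,  2.01359089e-03,  1.65501385e-03,
       -5.00606820e-04,  7.42001747e-05]), 'tau': array([-1.69140367e-03, -5.84164810e+01,  2.93749845e+01,  7.01539323e+00,
        1.01023683e-02, -5.35058905e-05]), 'tcp_pos': array([305.39994478, 601.45346946, 225.71341639]), 'eef_rot': array([ 9.72525194e-01, -2.32796420e-01, -1.06561022e-04,  7.50011127e-04]), 'contact_force': array([ 0.77794404,  0.35744435, -0.4005797 ]), 'moment': array([ 0.01056436,  0.03751718, -0.00580451]), 'width': 87.74126853162088}
```

View pics/side0.png

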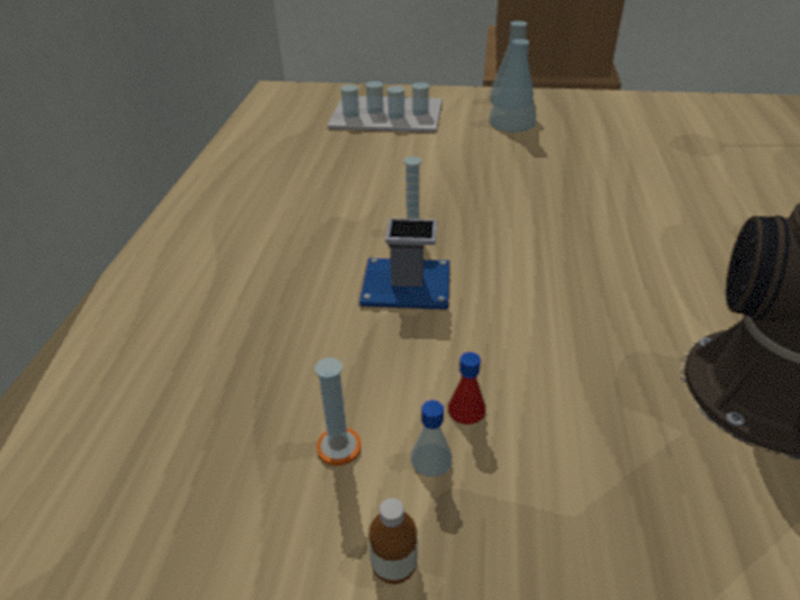

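View pics/top0.png

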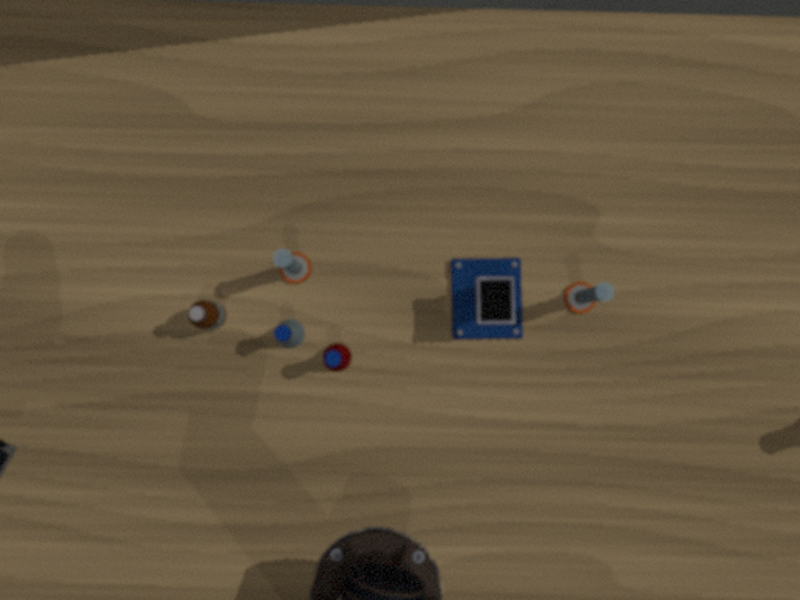

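The side view shows the clear blue-capped flask at (432,435), the red look-alike at (467,388) and big clear background flasks at (514,85). In the top view these are the flask at (285,333), the red one at (336,357), the amber bottle at (205,314), cylinder_a at (290,265), the prop at (487,298) and cylinder_b at (585,297). By its description the target is the clear flask with the blue cap. Next I check it in close crops.

```bash
python3 - <<'E'
import cv2,numpy as np
def crop(n,c,r):
    im=np.load(f"pics/{n}0.npy")[r:r+60,c:c+80,::-1]
    im=cv2.resize(im,(400,300),interpolation=cv2.INTER_CUBIC)
    im=cv2.convertScaleAbs(im,alpha=1.4)
    for i in range(0,80,10):
        cv2.line(im,(i*5,0),(i*5,6),(0,255,255),1); cv2.putText(im,str(c+i),(i*5,16),0,.35,(0,255,255))
    for i in range(10,60,10):
        cv2.line(im,(0,i*5),(6,i*5),(0,255,255),1); cv2.putText(im,str(r+i),(8,i*5+4),0,.35,(0,255,255))
    return im
a=np.hstack([crop("side",225,138),crop("side",245,248)])
b=np.hstack([crop("top",280,160),crop("top",150,190)])
cv2.imwrite("pics/crop1.png",np.vstack([a,b]))
E
```

```text
(no output)
```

View pics/crop1.png

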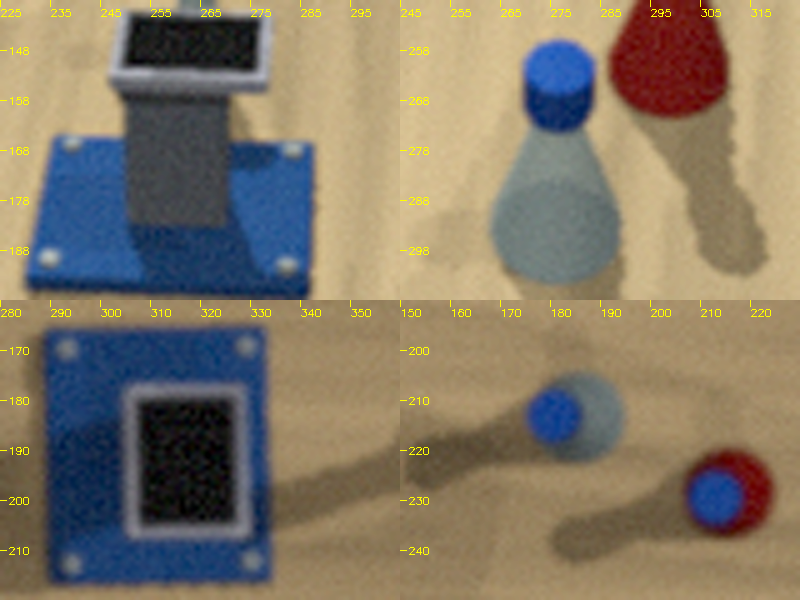

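Close crop: the blue cap sits on clear glass (side px ~277,261 for the cap top centre; top px ~180.8,213), and the red flask is its neighbour. The plate's top-view corners are about (304.6,176.8) to (330.2,207.4).

```bash
cat > h.py <<'E'
from plant import bot
import cv2,numpy as np
from scipy.spatial.transform import Rotation as R
def ray(n,u,v):
    c=bot.get_calibration(n);V=np.array(c["view"]);Rm=V[:3,:3];t=V[:3,3]
    d=np.array([(u-c["cx"])/c["fx"],-(v-c["cy"])/c["fy"],-1.])
    return -Rm.T@t, Rm.T@d
def atz(n,u,v,z):
    o,d=ray(n,u,v);return o+d*(z-o[2])/d[2]
def proj(n,p):
    c=bot.get_calibration(n);q=(np.array(c["view"])@np.r_[p,1])[:3]
    return np.array([c["cx"]+c["fx"]*q[0]/-q[2],c["cy"]-c["fy"]*q[1]/-q[2]])
def tri(a,b):
    o1,d1=ray(*a);o2,d2=ray(*b)
    s=np.linalg.lstsq(np.c_[d1,-d2],o2-o1,rcond=None)[0]
    p,q=o1+d1*s[0],o2+d2*s[1];return (p+q)/2,np.linalg.norm(p-q)
def down(yaw): # tool y axis along (-sin... ) : rotate Rx(pi) by yaw about z
    return (R.from_euler('z',yaw)*R.from_quat([1,0,0,0])).as_quat()
E
python3 - <<'E'
from h import *
np.set_printoptions(precision=1,suppress=True)
k=.4
cs=[(304.6,176.8),(329.4,177),(330.2,207.4),(305.4,207.6)]
P=[atz("top",u-k,v-k,116) for u,v in cs];print(np.array(P),np.mean(P,0),[np.linalg.norm(P[i]-P[i-1]) for i in range(4)])
Q=[atz("side",u-k,v-k,116) for u,v in((247,152.4),(278.6,153.8),(249.6-.0,141.2),(279.8,141.8))];print("side",np.array(Q))
print("yaw",np.degrees(np.arctan2(*(P[0]-P[3])[[1,0]])),np.degrees(np.arctan2(*(Q[0]-Q[1])[[1,0]])))
print("cap",atz("top",180.4,212.8,100),atz("side",276.6,260.6,100),tri(("top",180.4,212.8),("side",276.6,260.6)))
print("foot",atz("top",185.3,213,3))
for n,u,v,z in(("cylA",294,267,5),("cylB",580,297,5),("amber",200,314,110),("red cap",333,357,100),("amberfoot",210,315,5),("A top",283,258,150),("B top",604,292,150)):print(n,atz("top",u*.64,v*.64,z))
print("base",[atz("top",280+(a-2)/5,160+(b-302)/5,12) for a,b in((46,328),(265,328),(50,582),(270,580))])
print(bot.solve_ik([0,0,0],[1,0,0,0]))
E
```

```text
[[ 575.5 -155.5  116. ]
 [ 576.6 -221.2  116. ]
 [ 496.2 -224.5  116. ]
 [ 494.1 -159.1  116. ]] [ 535.6 -190.1  116. ] [np.float64(81.46173977172447), np.float64(65.63806340397687), np.float64(80.42580657236606), np.float64(65.40859147868132)]
side [[ 571.4 -161.   116. ]
 [ 492.8 -162.   116. ]
 [ 571.9 -213.5  116. ]
 [ 493.9 -217.7  116. ]]
yaw 2.5313768139756707 0.754086305690145
cap [471.5 170.9 100. ] [469.8 170.2 100. ] (array([470.7, 170.7, 100.6]), np.float64(1.687574113541774))
foot [472.2 172.6   3. ]
cylA [594.5 168.    5. ]
cylB [ 551.8 -364.3    5. ]
amber [499.3 308.7 110. ]
red cap [431.9  82.5 100. ]
amberfoot [501.5 320.2   5. ]
A top [593.2 164.9 150. ]
B top [ 550.3 -363.1  150. ]
base [array([ 617.4, -123.1,   12. ]), array([ 620.6, -249.8,   12. ]), array([ 470.8, -128.4,   12. ]), array([ 475.1, -254.8,   12. ])]
None
```

Side and top agree within 2–3 mm: plate centre ≈ (534.5, −190), yaw ≈ 1.8°, measured at 81 x 65 mm against the nominal 80 x 64. Flask ≈ (471, 171), with a triangulated cap height of 100.6 mm. Now I approach the plate.

```bash
python3 - <<'E'
from h import *
np.set_printoptions(precision=2,suppress=True)
q=down(np.radians(1.8))
bot.move_ptp([534.5,-190,200],q)
bot.line_to([534.5,-190,135],120)
s=bot.read_state();print(s["t"],s["tcp_pos"],s["contact_force"],s["joint_pos"],s["width"])
S=bot.camera("side")[105:180,210:310,::-1];T=bot.camera("top")[155:230,265:365,::-1]
cv2.imwrite("pics/app.png",cv2.convertScaleAbs(np.hstack([cv2.resize(i,(400,300),interpolation=cv2.INTER_CUBIC) for i in(S,T)]),alpha=1.4))
E
```

```text
3.6917 [ 535.02 -190.01  135.51] [ 0.2  -0.03 -0.01] [ 0.    0.26 -0.35  0.   -0.96  1.6 ] 87.49360026704423
```

View pics/app.png

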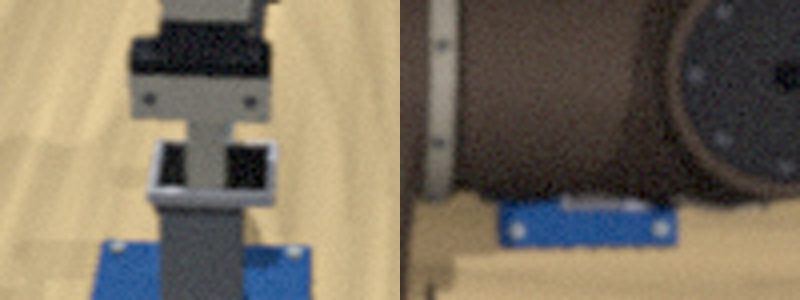

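Side view: the near finger (centre col ~208 in the crop) is over the plate's middle (~212), just off the near edge, so the alignment is fine. Descend in guarded steps and grip.

```bash
python3 - <<'E'
from h import *
np.set_printoptions(precision=2,suppress=True)
for z in (118,110,101,92):
    bot.line_to([534.5,-190,z],60); f=bot.read_state()["contact_force"]
    print(z,f)
    if abs(f).max()>6: break
else:
    bot.move_gripper(60,force=40); bot.pause(.2)
    s=bot.read_state();print(s["t"],s["tcp_pos"],s["contact_force"],s["moment"],s["width"])
E
```

```text
118 [ 0.35 -0.93  0.35]
110 [ 0.09 -0.38  0.21]
101 [-0.75  0.4  -0.34]
92 [-0.23  0.05  0.91]
5.8417 [ 534.6  -190.71   92.2 ] [ 0.74 -5.08 -0.61] [-1.66 -0.2   0.17] 63.17732658692157
```

```bash
cat >> h.py <<'E'
X,Y=534.5,-191.4
def lift(z,stop,n,log,dz=1.0):
    """raise in small steps until n clicks (+2.5 mm) or z>=stop; click = sharp fall of the load from its running peak"""
    pk=0;lo=99;c=0
    while z<stop and c<n:
        z+=dz; bot.line_to([X,Y,z],20)
        s=bot.read_state();f=-s["contact_force"][2];log.append((z,s["tcp_pos"][2],f))
        lo=min(lo,f);
        if f>pk: pk=f
        if pk-lo>3.5 and pk-f>3.5:
            c+=1;print("click",c,"z",z,"peak",round(pk,1),"now",round(f,1),"t",round(s["t"],2));pk=f;lo=f
    return z,c
E
python3 - <<'E'
from h import *
np.set_printoptions(precision=2,suppress=True)
bot.line_to([X,Y,92.2],20);bot.pause(.2);s=bot.read_state();print(s["contact_force"],s["moment"],s["tcp_pos"])
log=[];t=s["t"]
for z in np.arange(93,101,1.):
    bot.line_to([X,Y,z],20);s=bot.read_state();log.append((z,s["tcp_pos"][2],-s["contact_force"][2]))
print(np.array(log),s["t"]-t,s["contact_force"],s["width"])
E
```

```text
[-0.15  5.41 -0.16] [ 1.91 -0.08  0.14] [ 534.61 -190.85   92.18]
[[ 93.    92.7    4.35]
 [ 94.    93.6    3.86]
 [ 95.    94.54   4.25]
 [ 96.    95.54   3.91]
 [ 97.    96.5    5.47]
 [ 98.    97.5    3.88]
 [ 99.    98.48   5.18]
 [100.    99.27   6.48]] 2.000000000000001 [ 2.1   5.13 -6.48] 63.483103237903265
```

```bash
sed -i 's/X,Y=534.5,-191.4/X,Y=534.5,-190.75/' h.py; python3 - <<'E'
from h import *
log=[];z,c=lift(100,134,1,log)
for _ in range(3):
    z+=1;bot.line_to([X,Y,z],20);s=bot.read_state();log.append((z,s["tcp_pos"][2],-s["contact_force"][2]))
print(np.round(log,1).tolist(),z,s["t"],s["contact_force"])
E
```

```text
click 1 z 103.0 peak 13.0 now 8.9 t 9.04
[[101.0, 100.5, 10.3], [102.0, 101.7, 13.0], [103.0, 103.0, 8.9], [104.0, 104.1, 8.9], [105.0, 105.0, 10.8], [106.0, 105.9, 11.6]] 106.0 9.7917 [  5.08342228  -0.41507822 -11.55727392]
```

```bash
python3 - <<'E'
from h import *
L=[]
for z in np.arange(106.5,118.1,.75):
    bot.line_to([X,Y,z],20);s=bot.read_state();L.append(np.r_[z,s["tcp_pos"],s["contact_force"],s["width"],s["t"]])
print(np.array2string(np.array(L),precision=1,suppress_small=True))
E
```

```text
[[ 106.5  534.6 -190.8  106.9    3.5    0.9   -6.3   63.5   10. ]
 [ 107.2  534.6 -190.8  107.7    2.5    0.3   -3.6   63.4   10.3]
 [ 108.   534.6 -190.8  108.3    2.1    2.    -3.1   63.3   10.5]
 [ 108.8  534.6 -190.8  108.9    3.3   -0.4   -5.1   63.5   10.8]
 [ 109.5  534.6 -190.8  109.5    2.9   -0.5   -4.7   63.7   11. ]
 [ 110.2  534.6 -190.8  110.3    3.8    0.2   -5.4   63.5   11.3]
 [ 111.   534.6 -190.8  111.     3.9   -0.8   -6.5   63.4   11.5]
 [ 111.8  534.5 -190.8  111.6    5.3   -1.3   -8.3   63.3   11.8]
 [ 112.5  534.5 -190.8  112.2    5.1   -1.4   -8.9   63.4   12. ]
 [ 113.2  534.5 -190.8  112.9    5.1   -1.1  -10.6   63.5   12.3]
 [ 114.   534.5 -190.8  113.7    5.    -1.2   -9.    64.    12.5]
 [ 114.8  534.5 -190.8  114.4    6.5   -1.6   -9.4   63.3   12.8]
 [ 115.5  534.5 -190.8  115.     6.2   -1.3   -9.9   63.8   13. ]
 [ 116.2  534.5 -190.8  115.8    6.3   -2.7  -10.8   63.6   13.3]
 [ 117.   534.5 -190.8  116.6    6.    -2.9  -10.2   63.4   13.5]
 [ 117.8  534.5 -190.8  117.2    6.5   -2.   -11.2   63.7   13.8]]
```

```bash
python3 - <<'E'
from h import *
L=[]
for z in np.arange(118.5,134.1,.75):
    bot.line_to([X,Y,z],20);s=bot.read_state();L.append(np.r_[z,s["tcp_pos"][2],s["contact_force"],s["t"]])
print(np.array2string(np.array(L),precision=1,suppress_small=True))
E
```

```text
[[118.5 118.6   3.1   0.5  -6.   14. ]
 [119.2 119.5   4.7  -0.6  -4.7  14.3]
 [120.  120.2   3.7   0.   -4.2  14.5]
 [120.8 120.9   4.3  -1.5  -4.6  14.8]
 [121.5 121.6   4.3  -0.8  -5.   15. ]
 [122.2 122.3   4.5  -0.6  -5.6  15.3]
 [123.  122.9   4.8  -0.4  -5.7  15.5]
 [123.8 123.5   6.   -0.8  -8.   15.8]
 [124.5 124.1   5.5  -1.6  -9.4  16. ]
 [125.2 124.8   5.3  -2.4  -9.2  16.3]
 [126.  125.6   6.6  -1.6  -9.4  16.5]
 [126.8 126.3   6.9  -2.2  -8.9  16.8]
 [127.5 126.9   6.7  -2.4  -9.5  17. ]
 [128.2 127.6   7.5  -2.5 -11.4  17.3]
 [129.  128.4   5.8  -3.   -9.8  17.5]
 [129.8 129.2   6.4  -2.1 -10.   17.8]
 [130.5 129.9   7.5  -2.4 -10.3  18. ]
 [131.2 131.1   5.4  -1.4  -6.   18.3]
 [132.  132.    5.2  -2.1  -5.6  18.5]
 [132.8 132.8   4.7  -0.8  -4.9  18.8]
 [133.5 133.5   5.7  -0.4  -5.2  19. ]]
```

Clear falls at TCP z 106.4, 118.4 and 130.5: three clicks, 12 mm apart, with the first at 14 mm of lift. The partial dip at 102.5 doesn't fit the 12 mm pitch, so I'm ignoring it as noise. The fourth is due at ~142.5.

```bash
python3 - <<'E'
from h import *
bot.line_to([X,Y,138],20)
L=[]
for z in np.arange(138.75,146,.75):
    bot.line_to([X,Y,z],20);s=bot.read_state();L.append(np.r_[z,s["tcp_pos"][2],s["contact_force"],s["t"]])
print(np.array2string(np.array(L),precision=1,suppress_small=True))
E
```

```text
[[138.8 138.2   6.6  -1.2  -8.7  19.7]
 [139.5 139.    5.5  -2.3  -9.3  19.9]
 [140.2 139.7   5.8  -1.6 -10.2  20.2]
 [141.  140.4   6.9  -1.9 -10.4  20.4]
 [141.8 141.    7.7  -2.7 -10.5  20.7]
 [142.5 141.6   7.3  -2.4 -11.1  20.9]
 [143.2 143.    5.   -1.2  -6.2  21.2]
 [144.  144.    4.8  -1.4  -5.6  21.4]
 [144.8 144.7   5.6  -1.   -4.8  21.7]
 [145.5 145.5   4.9  -2.3  -5.6  21.9]]
```

Four clicks, and 3 mm past the last one. Now lower under force watch and press to ~15 N.

```bash
python3 - <<'E'
from h import *
L=[];z=145.5;f=-9
while z>128 and f<14:
    z-=.75 if f<1.5 else .35
    bot.line_to([X,Y,z],15);s=bot.read_state();f=s["contact_force"][2];L.append(np.r_[z,s["tcp_pos"][2],s["contact_force"],s["t"]])
for _ in range(3):
    bot.pause(.2);s=bot.read_state();L.append(np.r_[z,s["tcp_pos"][2],s["contact_force"],s["t"]])
print(np.array2string(np.array(L),precision=1,suppress_small=True),s["width"])
E
```

```text
[[144.8 144.8   4.5  -1.   -5.   22.2]
 [144.  144.    5.   -0.7  -4.5  22.4]
 [143.2 143.2   4.6  -1.9  -4.3  22.7]
 [142.5 142.4   5.1  -0.6  -3.8  22.9]
 [141.8 141.9   3.5   0.2  -0.3  23.2]
 [141.  141.4   2.3   0.2   2.7  23.4]
 [140.7 141.1   1.2   0.9   4.9  23.7]
 [140.3 140.9   1.8   1.5   6.2  23.9]
 [140.  140.7   0.4   0.9   6.7  24.2]
 [139.6 140.5   0.8   1.4   8.4  24.4]
 [139.3 140.3   0.2   1.8  10.7  24.7]
 [138.9 140.2   0.1   2.6  10.8  24.9]
 [138.6 140.   -0.1   2.3  13.1  25.2]
 [138.2 139.7  -1.3   3.6  14.1  25.4]
 [138.2 139.8  -1.4   2.1  13.6  25.6]
 [138.2 139.8  -1.8   2.8  13.9  25.8]
 [138.2 139.7  -0.8   2.6  13.8  26. ]] 63.453301508839616
```

```bash
python3 - <<'E'
from h import *
np.set_printoptions(precision=2,suppress=True)
def show(m):
    s=bot.read_state();print(m,round(s["t"],2),s["tcp_pos"],s["contact_force"],round(s["width"],1))
bot.line_to([X,Y,137.8],15);bot.pause(.5);show("push")
bot.line_to([X,Y,141.5],8);bot.pause(.1);show("unload")
bot.move_gripper(86);bot.pause(.1);show("open")
bot.line_to([X,Y,240],120)
bot.move_gripper(50)
q=down(0)
bot.move_ptp([471,171,190],q);show("above flask")
S=bot.camera("side");T=bot.camera("top")
a=cv2.resize(S[105:180,210:310,::-1],(400,300),interpolation=cv2.INTER_CUBIC)
b=cv2.resize(S[230:305,225:325,::-1],(400,300),interpolation=cv2.INTER_CUBIC)
cv2.imwrite("pics/f1.png",cv2.convertScaleAbs(np.hstack([a,b]),alpha=1.3))
E
```

```text
push 26.77 [ 534.65 -190.81  139.55] [-1.49  2.92 14.36] 63.6
unload 27.48 [ 534.58 -190.76  141.54] [ 2.71 -0.48  3.85] 63.7
open 28.21 [ 534.49 -190.72  141.51] [-1.11  0.53  1.07] 85.7
above flask 31.37 [471.33 170.52 190.16] [-0.54  0.09  0.11] 50.1
```

View pics/f1.png

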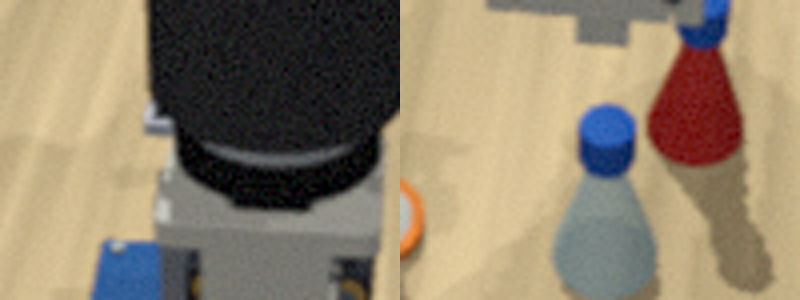

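The near finger (col ~603) is in line with the cap (col ~607) and the flask still stands. Descend and grip by the cap.

```bash
python3 - <<'E'
from h import *
np.set_printoptions(precision=2,suppress=True)
def show(m):
    s=bot.read_state();print(m,round(s["t"],2),s["tcp_pos"],s["contact_force"],round(s["width"],1))
bot.line_to([471,171,110],100);bot.line_to([471,171,75],50);show("down")
bot.move_gripper(24,force=15);bot.pause(.1);show("grip")
bot.line_to([471,171,280],120);show("up")
bot.move_ptp([X,Y,280],down(0));bot.pause(.2);show("over plate")
S=bot.camera("side")[60:180,190:350,::-1]
cv2.imwrite("pics/f2.png",cv2.convertScaleAbs(cv2.resize(S,(800,600),interpolation=cv2.INTER_CUBIC),alpha=1.3))
for p in([X,Y,166],[X,Y,280-75],[X,Y,181]):print(proj("side",p))
E
```

```text
down 33.27 [471.16 171.11  75.08] [ 0.14 -0.52  0.01] 50.0
grip 33.88 [471.16 171.13  75.15] [-0.38  0.44  1.69] 27.4
up 35.73 [470.72 170.85 279.31] [ 0.14  0.5  -0.  ] 27.6
over plate 37.31 [ 534.78 -189.72  280.15] [-0.66  0.59  0.13] 27.3
[262.48 128.96]
[262.36 114.65]
[262.44 123.55]
```

View pics/f2.png

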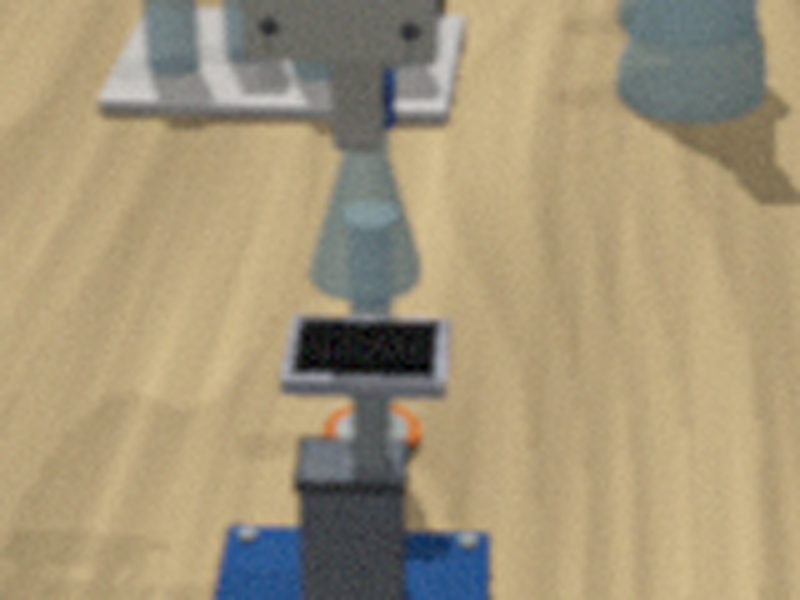

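The flask hangs upright in the gripper (foot col ~365), centred over the plate (col ~367). The plate is at row ~350, matching a top of ~165 mm. Lower until contact.

```bash
python3 - <<'E'
from h import *
np.set_printoptions(precision=2,suppress=True)
bot.line_to([X,Y,248],80);bot.line_to([X,Y,244],20);bot.pause(.2)
z=244;f0=bot.read_state()["contact_force"][2];n=0
while z>236:
    z-=.5;bot.line_to([X,Y,z],10);s=bot.read_state();f=s["contact_force"][2];print(z,round(s["tcp_pos"][2],1),round(f,1))
    if f>2.5:break
print(s["t"])
S=bot.camera("side")[60:180,190:350,::-1]
cv2.imwrite("pics/f3.png",cv2.convertScaleAbs(cv2.resize(S,(600,450),interpolation=cv2.INTER_CUBIC),alpha=1.3))
E
```

```text
243.5 243.5 -1.0
243.0 242.9 -1.8
242.5 242.5 -0.8
242.0 242.0 -1.5
241.5 241.5 -0.6
241.0 241.0 -0.7
240.5 240.6 -0.1
240.0 240.4 2.4
239.5 240.0 5.3
40.7083
```

View pics/f3.png

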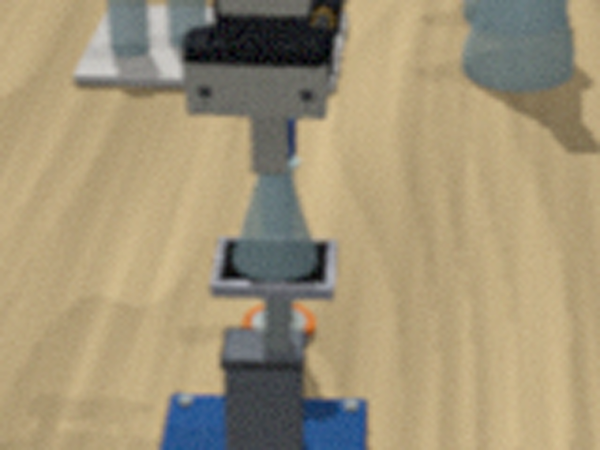

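Contact at z 240.4, as predicted, with the flask standing centred on the plate. Unload slightly, release, retreat and check.

```bash
python3 - <<'E'
from h import *
bot.line_to([X,Y,240.2],10);bot.pause(.1);print(bot.read_state()["contact_force"])
bot.move_gripper(52);bot.pause(.2)
bot.line_to([X,Y,330],70)
bot.move_ptp([480,100,330],down(0));bot.pause(.3)
s=bot.read_state();print(s["t"],s["contact_force"],s["width"])
S=bot.camera("side")[60:180,190:350,::-1];T=bot.camera("top")[150:240,265:385,::-1]
cv2.imwrite("pics/f4.png",cv2.convertScaleAbs(np.hstack([cv2.resize(i,(400,300),interpolation=cv2.INTER_CUBIC) for i in(S,T)]),alpha=1.3))
print(proj("top",[X,Y,165.5]),proj("top",[X,Y,265.5]))
E
```

```text
[-0.37086417  1.48867604  4.12566185]
44.8333 [0.80661398 0.17563196 0.10403108] 51.882344694685045
[320.27143217 190.98016419] [327.30082071 188.16519668]
```

View pics/f4.png

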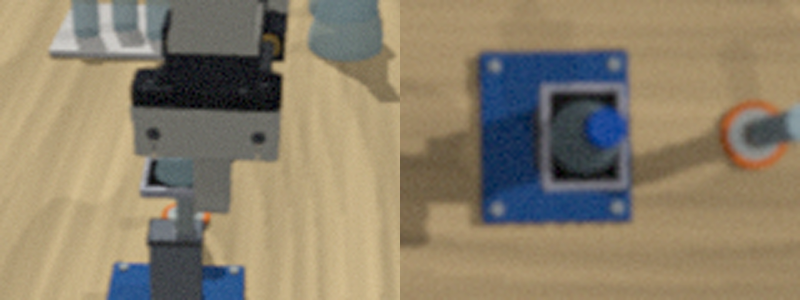

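The top view shows the flask foot (~587,137) on the plate centre (~584,137). The cap at native (326.8,188.1) is against (327.3,188.2) predicted for an upright flask. The robot is clear.

```bash
python3 -c "
from plant import bot
bot.close_job()"
```

```text
the job is handed in; nothing more can be done
```

I lifted the plate four clicks, bedded the fourth notch on the pawl, stood the flask on the plate and handed the job in. The robot's clock was at about 45 s of the 72 s allowed.

- **Clicks:** The lifting force fell sharply at TCP heights of about 106.4, 118.4, 130.5 and 142.5 mm, evenly 12 mm apart. I stopped 3 mm past the fourth. One partial dip at 102.5 mm didn't fit that spacing, so I treated it as noise.
- **Bedding:** I lowered the plate in small steps until the pawl took the load at about 142 mm. I then pushed with 14–14.5 N for over 0.5 s. With the column's weight, that is about 17–18 N on the pawl by estimate; I couldn't measure it directly.
- **Flask:** I carried it by its cap, and it touched the plate within 0.5 mm of the height I expected. In the last top picture, its foot is about 2 mm from the plate's centre and the cap is where an upright flask's should be.
- **Bystanders:** The gripper stayed clear of the other glassware. After the placing I only had cylinder_b in view, and it was standing; I didn't re-measure the others.
- **Release:** The gripper is clear and the last wrist force was about zero. In the last side picture the gripper hid most of the flask, so the final check rests on the top view.

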